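# Find the slot of the gauge that fits a tabbed weld piece

### The job

Take the test piece that stands in the yellow place of the rack and find out which slot of the stepped gauge its tab fits: hold it upright with the tab along the slot and, starting at the narrowest slot (red end), feel it against each slot in turn without skipping one, pressing only lightly (about 5 N; its sprung deck must never be pushed down by 2 mm), until the first one accepts it. Push it fully home there, shoulder down on the gauge, let go and leave it standing; never put it into a wider slot, and leave the other two pieces and the things around alone.

Things in the scene. Friction and masses are not known exactly. Their poses are not given: they have to be found in the camera images.
- gauge (a joint): how far (m) the stepped gauge's deck is pushed down on its springs; 0 at rest. It gives at about 8 N, then 8 N per mm, straight down only, and comes back. The deck: an aluminium block 74 (own x) x 200 mm (own y) in a fixed red frame (82 x 214 mm, 18 mm high), its flat top 45 mm above the bench, with five slots side by side along own y, red stripe at the narrow end
- slot_1 (a point): centre of the mouth of slot 1, on the deck's top face: 4.2 mm wide (own y), 38 mm long (own x), 37 mm deep (the narrowest), all square-edged. Slots 1 to 5 follow at 34 mm steps towards own +y, numbered by black dots
- slot_2 (a point): centre of the mouth of slot 2, on the deck's top face: 7.2 mm wide (own y), 38 mm long (own x), 37 mm deep
- slot_3 (a point): centre of the mouth of slot 3, on the deck's top face: 10.2 mm wide (own y), 38 mm long (own x), 37 mm deep (centre of the deck); own axes: z up, y along the row towards the wider slots
- slot_4 (a point): centre of the mouth of slot 4, on the deck's top face: 13.2 mm wide (own y), 38 mm long (own x), 37 mm deep
- slot_5 (a point): centre of the mouth of slot 5, on the deck's top face: 16.2 mm wide (own y), 38 mm long (own x), 37 mm deep (the widest)
- rack: rack fixed to the bench, 220 mm (own x) by 60 mm (own y) by 40 mm high, green, its +x third yellow, with one groove 17 mm wide (own y) and 34 mm deep along own x; three pieces stand in it 70 mm apart, at own x = -70, 0 and +70 mm. Origin under its centre. The rack and the gauge may be on either side of the bench.
- yellow_place (a point): centre of the yellow place of the rack, on its top face, 40 mm above the bench; the piece to be gauged stands here at the start
- piece_a_mid (a point): centre of the blue grip of a test piece. All three look alike: grip 40 (own x) x 25 (own y) x 52 mm high; under it, centred, a steel tab 26 mm wide (own x), 30 mm long downwards, with a flat square-edged foot. z up. The grip's underside (shoulder) is 26 mm, the tab's foot 56 mm below this point. About 0.16 kg (varies)
- piece_b_mid (a point): the same point of a second piece, same look, size and axes. Each piece has another tab thickness (own y), not known beforehand, 5 to 13 mm: 1.2 mm less than the slot that fits it, 1.8 mm more than the next narrower slot. Pressed again and again, a held piece slowly leans in the fingers (some 0.01 rad per slot)
- piece_c_mid (a point): the same point of a third piece, same look, size and axes. Any of the three may be the one in the yellow place. Each stands in the rack, shoulder on its top (this point 66 mm above the bench), tab hanging loose in the groove, turned as the rack to within 0.03 rad
- magnet_center (a point): bystander, leave alone: red round magnet, 36 mm across, 14 mm high (centre)
- tube_offcut: bystander, leave alone: 40 mm square steel tube offcut, 120 mm long, lying (origin under its centre)
- hammer: bystander, leave alone: hammer lying on the table (origin at its underside)
- wire_brush: bystander, leave alone: brush lying on the table (origin at its underside)
- spray_can: bystander, leave alone: orange spray can, 52 mm across, 150 mm tall, standing (origin under its centre)
- filler_tin_center (a point): bystander, leave alone: steel tin, 66 mm across, 90 mm tall, standing (centre)

How it is judged:
By the outcome, as a careful person would: the job done as asked, in the order asked, and still so for the second after the job is handed in, with the robot touching nothing.
It also fails if it takes over 72 s, if anything falls off the work surface, if the arm or the gripper's body presses on something with over 40 N, if the wrist force passes 120 N, or if a joint passes its speed limit or range.

### The arm

A 6-joint arm with a two-finger parallel gripper is mounted at the origin on the work surface. World frame = base frame: x ahead of the robot, y to its left, z up, the work surface at z = 0. Lengths are in m, angles in degrees, forces in N, time in s.
With the tool pointing down it reaches from about 0.325 to 0.9 m from the base axis. Payload 6.1 kg.
Tool frame: the origin (TCP) lies on the front face of the gripper's body, between the roots of the fingers; the fingertips stand 73 mm ahead of it and the grasp point (between the pads) lies 54 mm ahead of it (arm.tcp_to_grasp is the distance from the TCP to the grasp point, in m); z points along the fingers, y is the line along which they close (so a half turn about z gives the same grasp; the last joint's range is limited). The gripper opens to 85 mm and grips with 20 to 120 N. Pads are 22 mm wide; open, the fingers measure 114 mm over their backs; the gripper's body (76 mm by 85 mm) begins 54 mm behind the grasp point. The pads swing forward as they close: fully open they stand 13 mm farther back than shut.
Start: joints at [63.077, 12.628, 87.462, -0, 79.91, -7.225], TCP at [0.211, 0.588, 0.304] pointing down, gripper open.
Joint ranges: [-170.65, 170.65], [-52.31, 119.04], [5.05, 147.46], [-71.25, 251.25], [11.57, 151.72], [-153.62, 153.62]. Speed limits (degrees/s): [147.25, 147.25, 172.46, 180, 180, 180].

### API

Orientations are given as a 3x3 rotation matrix whose columns are the frame's x, y, z axes.
In Python, from cell import arm, eyes gives the robot as it stands.
- The arm moves only by the tool arm_command, never from a script. Its argument "commands" is a list of rows, each a list of 7 numbers: the finger opening in mm, from 0 to 85.4, then the shift along the world's x, y, z in mm, then the turn, a rotation vector about the world's x, y, z in rad. A call has 1 to 12 rows; each row is the pose to reach, as a shift and turn from the pose commanded when the call began; what a row does not reach only later rows make up. A row lasts 1/10 s, in which the tool goes at most 50 mm and 8.59 degrees, less where a joint would pass 70% of its speed; a pose out of reach is approached as far as the arm can. A call with a gripper value outside its range is refused whole. The fingers move at their own pace and stop on an object; "force" is the grip in N (left out, the last holds). Time passes only in rows, so rows that repeat a pose let the fingers close. It gives the time, the measured TCP pose, the force, the opening and the grip force at its end, in the units of the state.
- arm.state(): the state, without advancing time (a new reading comes with each control period).
- eyes.grab_frame(name): name is "side" or "top"; returns the picture (384x512x3 uint8, red, green, blue); there is no depth.
- eyes.calibration(name): a dict with "fx", "fy", "cx", "cy" (pixels), "k1" (the pictures are not rectified: a ray, as slopes to the right and down, at radius r is drawn at 1 + k1 r^2 times it, then the intrinsics apply), "R" (3x3) and "t" (3): a world point X has camera coordinates R X + t. Camera axes: x right, y down, z forward; pixel columns grow to the right and rows downward; lengths in m; the calibration is good to about 2 mm. A picture is of the moment at which its call begins. calibration takes no time and is no camera call.
- arm.hand_in(): hands the job in; it is judged then, once.
The state is a dict: "time_s": time; "qpos": joint angles; "qd": joint speeds; "joint_efforts": joint torques, N m; "tool_pos": TCP position; "tool_rot": TCP orientation; "wrist_force": force on the tool from outside, world axes, zero at the start; "torque": the same for the moment, N m; "opening": opening from 0.0 (shut) to 1.0 (fully open); "grasp_force": force on a finger pad.
Only numpy, scipy, OpenCV 4.12 (cv2) and the standard library are available. Lean on these libraries where they do the work, as an engineer would, in place of code of your own. Each camera call takes 0.05 s, during which the arm holds its last target. There are 200 camera calls.

## Working session

There is one attempt and no reset: what is moved stays moved. The work goes in short steps, Python scripts to look and compute and a tool call to move; the robot and the scene stay as the last step left them, time stands still between calls to the robot, and variables do not carry over. Pictures are saved under pics/ and viewed, at most 10 in all, crops included, and the job is handed in when it is done.

Besides the shell and the picture viewer there is one more tool, called after ">>>" as name(argument=value, ...), one argument or row to a line, values as JSON. arm_command: Moves the arm, as the interface text tells. Its arguments: {"type":"object","properties":{"commands":{"type":"array"},"force":{"type":"number"}},"required":["commands"]}

```bash
ls; mkdir -p pics; python3 - <<'E'
from cell import arm, eyes
import cv2
for n in("top","side"):
    f=eyes.grab_frame(n); cv2.imwrite(f"pics/{n}0.png",cv2.resize(f[:,:,::-1],(800,600),interpolation=cv2.INTER_CUBIC)); c=eyes.calibration(n); print(n,c)
s=arm.state(); print(s, arm.tcp_to_grasp)
E
```

```text
pics
top {'fx': 444.93081828485595, 'fy': 444.93081828485595, 'cx': 258.61316327804354, 'cy': 187.0835817512635, 'k1': -0.12043420518746922, 'R': array([[ 0.01355561, -0.99985727, -0.01008362],
       [-0.99254997, -0.01223401, -0.12122245],
       [ 0.12108178,  0.01165174, -0.99257415]]), 't': array([0.00556691, 0.58617999, 1.34202003])}
side {'fx': 445.4620872147446, 'fy': 445.4620872147446, 'cx': 253.1118589479887, 'cy': 194.02800522212613, 'k1': -0.13352173295118022, 'R': array([[-0.99693657, -0.07770998,  0.00886797],
       [-0.0599839 ,  0.68687608, -0.72429496],
       [ 0.05019375, -0.72260806, -0.68943323]]), 't': array([0.56223544, 0.06758354, 1.28760551])}
{'time_s': 0.1, 'qpos': array([ 6.30767009e+01,  1.26709404e+01,  8.75185395e+01,  1.48382381e-03,
        7.99129062e+01, -7.22453638e+00]), 'qd': array([-0.02372754, -0.1302545 , -0.05801853, -0.02687792,  0.06067963,
        0.03908528]), 'joint_efforts': array([ 4.14136384e-04, -4.98242819e+01, -3.90548015e+01, -1.61042308e-04,
        5.65527225e-03, -3.40022120e-05]), 'tool_pos': array([0.21047101, 0.58804557, 0.30291239]), 'tool_rot': array([[-9.41476184e-01,  3.37078483e-01, -8.31870873e-04],
       [ 3.37079417e-01,  9.41474888e-01, -1.58174519e-03],
       [ 2.50013269e-04, -1.76958197e-03, -9.99998403e-01]]), 'wrist_force': array([-0.29530213,  0.21031531,  0.21474202]), 'torque': array([0.02754375, 0.06481995, 0.01247987]), 'grasp_force': 0.0, 'opening': 0.997449205836819} 0.0539
```

View pics/top0.png

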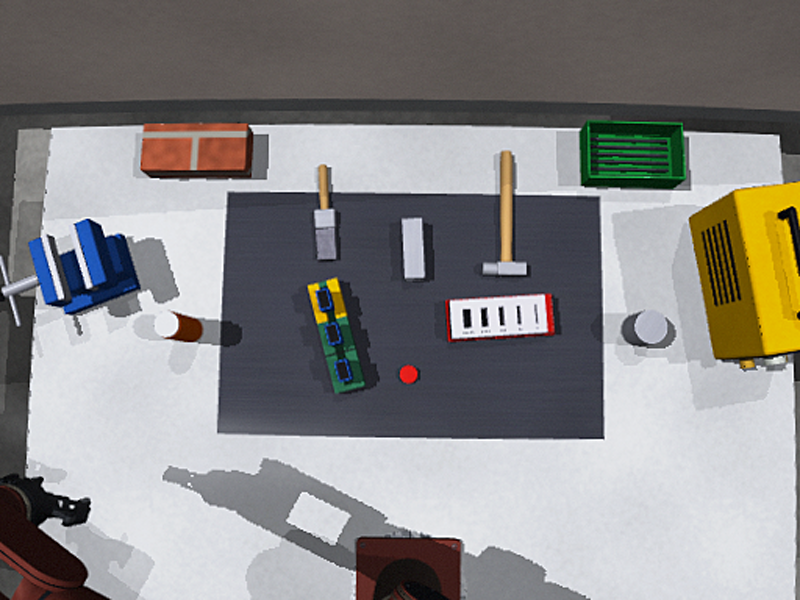

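View pics/side0.png

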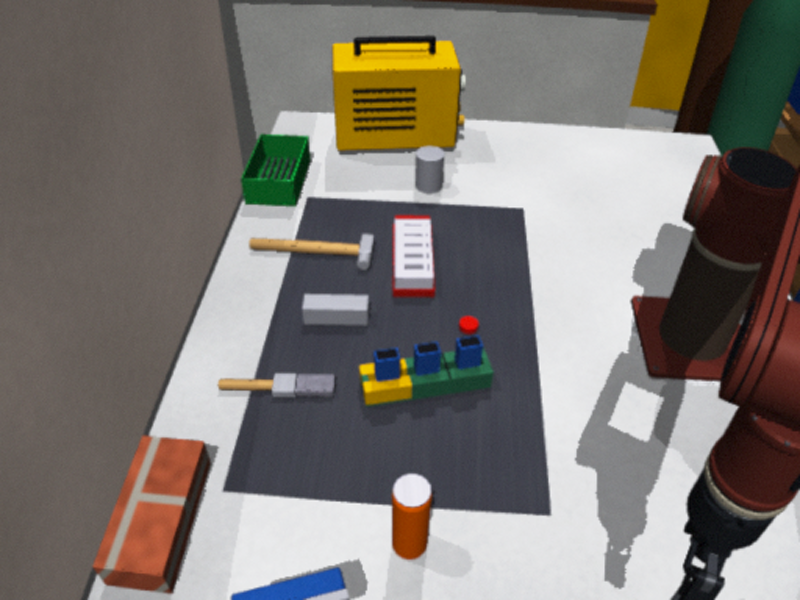

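The top view shows the rack at the left, with its yellow end at the far end at about (325,300). The gauge is at (500,317), with its narrow slots towards the right, slot 1 at about (536,315). The side view agrees. Next I measure both.

```bash
cat > h.py <<'E'
import numpy as np, cv2
from cell import arm, eyes
from scipy.optimize import least_squares
def K(c): return np.array([[c['fx'],0,c['cx']],[0,c['fy'],c['cy']],[0,0,1.]]), np.array([c['k1'],0,0,0,0.])
def proj(n,X):
    c=eyes.calibration(n); k,d=K(c); return cv2.projectPoints(np.atleast_2d(X).astype(float),cv2.Rodrigues(c['R'])[0],c['t'],k,d)[0][:,0]
def back(n,p,z):
    c=eyes.calibration(n); k,d=K(c); u=cv2.undistortPoints(np.array(p,float).reshape(-1,1,2),k,d)[:,0]
    r=np.c_[u,np.ones(len(u))]@c['R']; o=-c['R'].T@c['t']; return o+r*((z-o[2])/r[:,2])[:,None]
def avg(n,m=4): return np.mean([eyes.grab_frame(n).astype(float) for _ in range(m)],0)
E
python3 - <<'E'
from h import *
crops=[]
for n,box in(("top",(185,170,365,260)),("side",(220,130,330,270))):
    f=avg(n,3); np.save(n+"0.npy",f)
    x0,y0,x1,y1=box; s=4
    cv2.imwrite(f"pics/{n}1.png",cv2.resize(f[y0:y1,x0:x1,::-1].clip(0,255).astype(np.uint8),None,fx=s,fy=s,interpolation=cv2.INTER_CUBIC))
    hsv=cv2.cvtColor(f.astype(np.uint8),cv2.COLOR_RGB2HSV)
    blue=cv2.inRange(hsv,(100,90,20),(130,255,255)); g=f.min(2)
    white=((g>140)*255).astype(np.uint8)
    for nm,m in(("blue",blue),("white",white)):
        k,l,st,ce=cv2.connectedComponentsWithStats(m)
        for i in range(1,k):
            if x0<ce[i][0]<x1 and y0<ce[i][1]<y1 and st[i][4]>25: print(n,nm,st[i],ce[i].round(1))
E
```

```text
top blue [202 184  12  16  86] [207.8 192.2]
top blue [207 206  13  16  88] [213.5 213.5]
top blue [214 229  12  16  84] [219.6 236.6]
top white [   11    79   499   305 81579] [262.6 248.6]
top white [309 167  28   9 193] [323.9 171.2]
top white [ 288  188   63   29 1318] [319.2 202. ]
side blue [291 214  19  22 300] [299.6 225.1]
side blue [265 218  18  22 304] [273.1 229.2]
side blue [239 222  17  22 274] [247.2 232.8]
side white [   56    71   416   313 49162] [292.  239.5]
side white [253 140  25  40 917] [264.3 159.2]
side white [229 150  10  18 121] [233.5 157.9]
```

```bash
python3 -c "
import cv2,numpy as np
a=cv2.imread('pics/top1.png');print(a.shape)"
```

```text
(360, 720, 3)
```

View pics/top1.png

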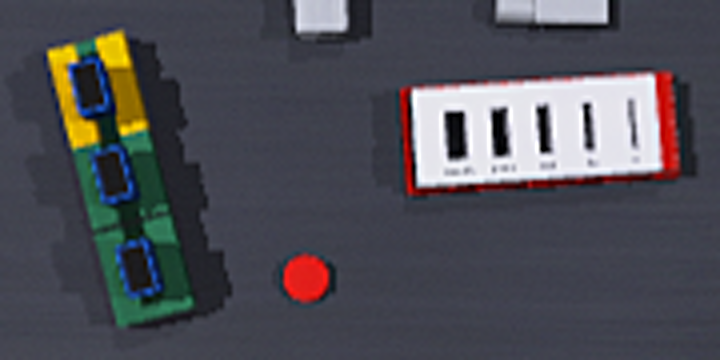

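View pics/side1.png

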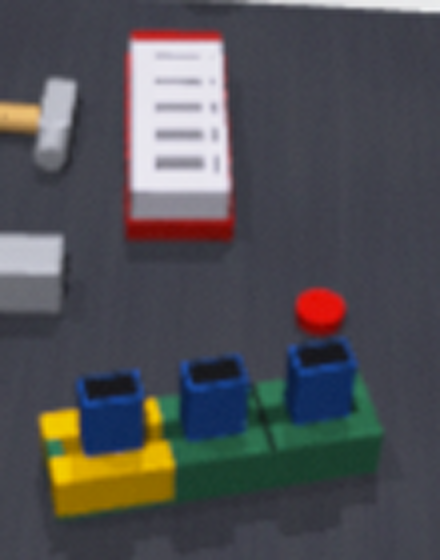

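The crops show the slots in the top view at full-frame columns 299 to 343, near row 202. The yellow piece is at (207,192). In the side view the slots run from (264,144) to (265,170). Now I fit the poses in both cameras.

```bash
cat > fit.py <<'E'
from h import *
def slots(n,f,p0,w,h):
    g=f.mean(2); S=6; out=[]
    for (x,y) in p0:
        for _ in range(4):
            pt=cv2.getRectSubPix(g.astype(np.float32),(w,h),(float(x),float(y)))
            d=np.clip(np.percentile(pt,80)-25-pt,0,None); yy,xx=np.mgrid[:h,:w]
            x+=(d*(xx-(w-1)/2)).sum()/d.sum(); y+=(d*(yy-(h-1)/2)).sum()/d.sum()
        out.append((x,y))
    return np.array(out)
def gauge(n,f,p0,w,h):
    P=back(n,slots(n,f,p0,w,h),.045)[:,:2]   # slots 5..1 or 1..5, given in order 1..5
    s=(np.arange(5)-2)*.034
    A=(P*s[:,None]).sum(0)/(s*s).sum(); yaw=np.arctan2(-A[0],A[1])
    return P,P.mean(0),np.degrees(yaw),np.hypot(*A)
T0=[(343,201),(332,201.5),(320.9,202.2),(309.75,202.75),(298.75,203.75)]
S0=[(264.2,144.2),(264.2,150.4),(264.2,156.7),(264.5,163.5),(264.7,170.5)]
def box(x,y,yaw,z0,z1):
    c,s=np.cos(yaw),np.sin(yaw); return np.array([[x+c*a-s*b,y+s*a+c*b,z] for a in(-.02,.02) for b in(-.0125,.0125) for z in(z0,z1)])
def mom(h):
    m=cv2.moments(h.astype(np.float32)); return np.array([m['m10']/m['m00'],m['m01']/m['m00'],m['mu20']/m['m00'],m['mu11']/m['m00'],m['mu02']/m['m00']])
def piece(n,f,seed):
    hsv=cv2.cvtColor(f.clip(0,255).astype(np.uint8),cv2.COLOR_RGB2HSV)
    m=cv2.inRange(hsv,(100,80,15),(130,255,255)); k,l,st,ce=cv2.connectedComponentsWithStats(m)
    i=1+np.argmin(np.hypot(*(ce[1:]-seed).T)); big=cv2.resize(((l==i)*255).astype(np.uint8),None,fx=8,fy=8,interpolation=cv2.INTER_CUBIC)
    yx=np.argwhere(big>127)[:,::-1].astype(np.float32); hl=(cv2.convexHull(yx)[:,0]+.5)/8-.5
    mo=mom(hl); a0=back(n,[mo[:2]],.08)[0]
    r=least_squares(lambda p:(mom(cv2.convexHull(proj(n,box(p[0],p[1],p[2],.04,.092)).astype(np.float32)))-mo)*[1,1,.1,.1,.1],[a0[0],a0[1],.25],x_scale=[.01,.01,.1],diff_step=1e-3)
    return r.x[:2].round(4),np.degrees(r.x[2]).round(2),r.cost.round(4)
if __name__=="__main__":
    for n,p0,w,h in(("top",T0,9,15),("side",S0,17,5)):
        f=np.load(n+"0.npy"); P,c,y,A=gauge(n,f,p0,w,h); print(n,"slots",P.round(4).tolist(),"centre",c.round(4),"yaw",y.round(2),"scale",A.round(4))
        for s in({"top":[(207.8,192.2),(213.5,213.5),(219.6,236.6)],"side":[(247.2,232.8),(273.1,229.2),(299.6,225.1)]}[n]): print("  piece",piece(n,f,s))
E
python3 fit.py
```

```text
top slots [[0.5462, -0.2457], [0.5441, -0.2115], [0.5417, -0.1775], [0.5386, -0.1436], [0.5365, -0.1098]] centre [ 0.5414 -0.1776] yaw 4.2 scale 1.002
  piece (array([0.5661, 0.1674]), np.float64(16.76), np.float64(0.0024))
  piece (array([0.5005, 0.1483]), np.float64(17.35), np.float64(0.0021))
  piece (array([0.431 , 0.1279]), np.float64(15.9), np.float64(0.0043))
side slots [[0.6083, -0.2414], [0.5428, -0.2108], [0.5428, -0.1773], [0.5404, -0.1435], [0.5383, -0.1094]] centre [ 0.5545 -0.1765] yaw 23.24 scale 1.0602
  piece (array([0.5674, 0.1644]), np.float64(13.46), np.float64(0.0016))
  piece (array([0.5012, 0.146 ]), np.float64(19.53), np.float64(0.0114))
  piece (array([0.4318, 0.1259]), np.float64(19.41), np.float64(0.0145))
```

>>> arm_command(
  commands=[
    [55,356,-422,-20,0,0,0.632],
    [55,356,-422,-20,0,0,0.632],
    [55,356,-422,-20,0,0,0.632],
    [55,356,-422,-20,0,0,0.632],
    [55,356,-422,-20,0,0,0.632],
    [55,356,-422,-20,0,0,0.632],
    [55,356,-422,-20,0,0,0.632],
    [55,356,-422,-20,0,0,0.632],
    [55,356,-422,-20,0,0,0.632],
    [55,356,-422,-20,0,0,0.632],
    [55,356,-422,-20,0,0,0.632],
    [55,356,-422,-20,0,0,0.632],
  ],
  force=40,
)

```text
time_s: 1.6
tool_pos: [0.5691, 0.1624, 0.2838]
tool_rot: [[-0.96, -0.28, 0.001], [-0.28, 0.96, -0.001], [-0.001, -0.002, -1.0]]
wrist_force: [-0.1, 0.9, -0.2]
opening: 0.641
grasp_force: 0.0
```

```bash
cat > st.py <<'E'
from h import *
s=arm.state(); R=s['tool_rot']; print(s['time_s'],'pos',(s['tool_pos']*1000).round(2),'yang',np.degrees(np.arctan2(R[1,1],R[0,1])).round(2),'z',R[:,2].round(4),'F',s['wrist_force'].round(2),'T',s['torque'].round(3),'open',(s['opening']*85.4).round(2),'grip',round(float(s['grasp_force']),1),'q',np.round(s['qpos'],1))
E
python3 st.py
```

```text
Traceback (most recent call last):
  File "st.py", line 2, in <module>
    s=arm.state(); R=s['tool_rot']; print(s['time_s'],'pos',(s['tool_pos']*1000).round(2),'yang',np.degrees(np.arctan2(R[1,1],R[0,1])).round(2),'z',R[:,2].round(4),'F',s['wrist_force'].round(2),'T',s['torque'].round(3),'open',(s['opening']*85.4).round(2),'grip',round(float(s['grasp_force']),1),'q',np.round(s['qpos'],1))
                                                                                                                                                                                                                                  ^^^^^^^^^^^^^^^^^^^^^^^^^
AttributeError: 'float' object has no attribute 'round'
```

>>> arm_command(
  commands=[
    [55,0,0,-50,0,0,0],
    [55,0,0,-100,0,0,0],
    [55,0,0,-130,0,0,0],
    [55,0,0,-150,0,0,0],
    [55,0,0,-161,0,0,0],
    [55,0,0,-161,0,0,0],
    [55,0,0,-161,0,0,0],
  ],
)

```text
time_s: 2.3
tool_pos: [0.5673, 0.1668, 0.124]
tool_rot: [[-0.959, -0.285, 0.002], [-0.285, 0.959, 0.0], [-0.002, -0.0, -1.0]]
wrist_force: [1.1, 0.0, 0.5]
opening: 0.644
grasp_force: 0.0
```

```bash
sed -i "s/(s\['opening'\]\*85.4).round(2)/round(s['opening']*85.4,2)/" st.py; python3 st.py; python3 - <<'E'
from h import *
for n,(x0,y0,x1,y1) in(("side",(200,170,330,270)),):
    f=eyes.grab_frame(n); cv2.imwrite(f"pics/{n}2.png",cv2.resize(f[y0:y1,x0:x1,::-1],None,fx=5,fy=5,interpolation=cv2.INTER_CUBIC))
E
```

```text
2.3 pos [567.3  166.84 124.03] yang 106.53 z [ 1.5e-03  3.0e-04 -1.0e+00] F [1.08 0.01 0.45] T [ 0.027 -0.04  -0.001] open 54.98 grip 0.0 q [  8.7  19.1 100.4   0.   60.5 -97.8]
```

View pics/side2.png

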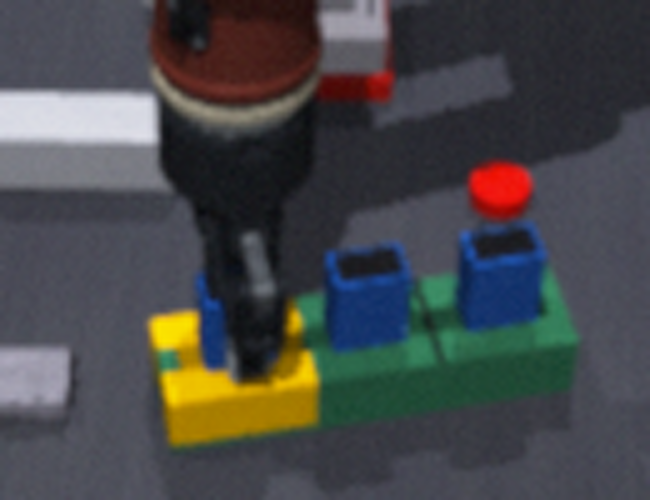

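The fingers straddle the yellow piece, seen around (230,330) in the crop. The rightward look of the near finger comes from the rack's tilt. I close on it.

>>> arm_command(
  commands=[
    [15,0,0,0,0,0,0],
    [15,0,0,0,0,0,0],
    [15,0,0,0,0,0,0],
    [15,0,0,0,0,0,0],
    [15,0,0,0,0,0,0],
    [15,0,0,0,0,0,0],
  ],
  force=60,
)

```text
time_s: 2.95
tool_pos: [0.5675, 0.1666, 0.1244]
tool_rot: [[-0.959, -0.284, 0.002], [-0.284, 0.959, 0.0], [-0.002, -0.0, -1.0]]
wrist_force: [-0.9, 1.5, 5.9]
opening: 0.287
grasp_force: 59.2
```

```bash
python3 st.py
```

```text
2.95 pos [567.54 166.64 124.36] yang 106.51 z [ 2.3e-03  5.0e-04 -1.0e+00] F [-0.88  1.49  5.89] T [0.07  0.213 0.014] open 24.47 grip 59.2 q [  8.7  19.  100.4   0.   60.5 -97.8]
```

>>> arm_command(
  commands=[
    [15,0,0,20,0,0,0],
    [15,0,0,60,0,0,0],
    [15,0,0,100,0,0,0],
    [15,-3,-50,100,0,0,-0.1],
    [15,-5,-100,100,0,0,-0.215],
    [15,-8,-150,100,0,0,-0.215],
    [15,-10,-200,100,0,0,-0.215],
    [15,-12,-250,100,0,0,-0.215],
    [15,-15,-300,100,0,0,-0.215],
    [15,-18,-350,100,0,0,-0.215],
    [15,-20,-395,100,0,0,-0.215],
    [15,-20,-412,100,0,0,-0.215],
  ],
)

```text
time_s: 4.15
tool_pos: [0.5456, -0.2498, 0.2227]
tool_rot: [[-0.998, -0.069, -0.0], [-0.069, 0.998, -0.001], [0.0, -0.001, -1.0]]
wrist_force: [-0.1, -0.0, -1.3]
opening: 0.29
grasp_force: 59.5
```

>>> arm_command(
  commands=[
    [15,0,0,-25,0,0,0],
    [15,0,0,-45,0,0,0],
    [15,0,0,-55,0,0,0],
    [15,0,0,-55,0,0,0],
    [15,0,0,-55,0,0,0],
  ],
)

```text
time_s: 4.65
tool_pos: [0.547, -0.2453, 0.1683]
tool_rot: [[-0.997, -0.074, 0.0], [-0.074, 0.997, -0.0], [-0.0, -0.0, -1.0]]
wrist_force: [1.8, -0.1, -1.2]
opening: 0.285
grasp_force: 59.5
```

```bash
python3 st.py;  python3 - <<'E'
from h import *
from fit import *
f=avg("side",3); np.save("side3.npy",f); x0,y0,x1,y1=225,90,325,190
cv2.imwrite("pics/side3.png",cv2.resize(f[y0:y1,x0:x1,::-1].clip(0,255).astype(np.uint8),None,fx=6,fy=6,interpolation=cv2.INTER_CUBIC))
g=avg("top",2); np.save("top3.npy",g)
x0,y0,x1,y1=265,165,375,240
cv2.imwrite("pics/top3.png",cv2.resize(g[y0:y1,x0:x1,::-1].clip(0,255).astype(np.uint8),None,fx=6,fy=6,interpolation=cv2.INTER_CUBIC))
E
python3 st.py
```

```text
4.65 pos [ 547.   -245.26  168.34] yang 94.23 z [ 2.e-04 -1.e-04 -1.e+00] F [ 1.78 -0.13 -1.23] T [ 0.078 -0.071 -0.022] open 24.32 grip 59.5 q [ -31.7   16.7   97.9    0.    65.4 -125.9]
4.9 pos [ 547.25 -245.71  169.08] yang 94.21 z [ 0.0016 -0.001  -1.    ] F [ 0.17  0.51 -2.64] T [-0.002  0.023 -0.022] open 24.24 grip 59.5 q [ -31.7   16.6   97.9    0.    65.4 -125.9]
```

View pics/side3.png

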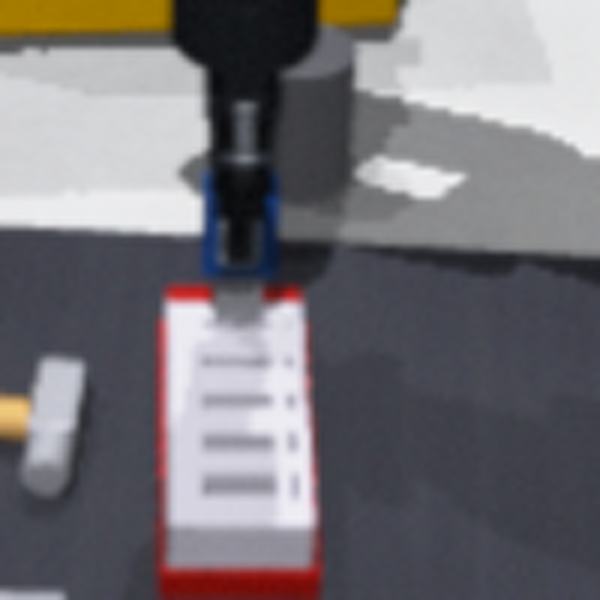

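The side view shows the tab upright over slot 1. It is centred near column 240 of the crop, as the slots are, with its foot about 10 mm above the deck.

>>> arm_command(
  commands=[
    [15,0,0,-3,0,0,0],
    [15,0,0,-6,0,0,0],
    [15,0,0,-7.5,0,0,0],
    [15,0,0,-7.5,0,0,0],
    [15,0,0,-7.5,0,0,0],
  ],
)

```text
time_s: 5.4
tool_pos: [0.5466, -0.2456, 0.1602]
tool_rot: [[-0.997, -0.073, -0.0], [-0.073, 0.997, 0.0], [0.0, 0.0, -1.0]]
wrist_force: [-0.4, 0.2, -1.9]
opening: 0.286
grasp_force: 59.5
```

```bash
python3 st.py
```

```text
5.4 pos [ 546.61 -245.56  160.24] yang 94.19 z [-2.e-04  1.e-04 -1.e+00] F [-0.36  0.19 -1.86] T [-0.021 -0.006 -0.044] open 24.39 grip 59.5 q [ -31.7   17.3   98.2    0.    64.6 -125.9]
```

>>> arm_command(
  commands=[
    [15,0,0,-0.5,0,0,0],
    [15,0,0,-0.5,0,0,0],
    [15,0,0,-0.5,0,0,0],
  ],
)

```text
time_s: 5.7
tool_pos: [0.5467, -0.2456, 0.1599]
tool_rot: [[-0.997, -0.073, 0.0], [-0.073, 0.997, -0.0], [-0.0, -0.0, -1.0]]
wrist_force: [-0.4, -0.4, -1.5]
opening: 0.288
grasp_force: 59.5
```

```bash
python3 st.py
```

```text
5.7 pos [ 546.69 -245.59  159.94] yang 94.2 z [ 0. -0. -1.] F [-0.42 -0.42 -1.54] T [-0.043  0.003 -0.007] open 24.61 grip 59.5 q [ -31.7   17.3   98.2   -0.    64.5 -125.9]
```

>>> arm_command(
  commands=[
    [15,0,0.3,-0.5,0,0,0],
    [15,0,0.3,-0.5,0,0,0],
    [15,0,0.3,-0.5,0,0,0],
  ],
)

```text
time_s: 6.0
tool_pos: [0.5467, -0.2453, 0.1594]
tool_rot: [[-0.997, -0.073, 0.0], [-0.073, 0.997, -0.0], [-0.0, -0.0, -1.0]]
wrist_force: [-0.4, 1.4, -1.2]
opening: 0.284
grasp_force: 59.5
```

>>> arm_command(
  commands=[
    [15,0,0,-0.5,0,0,0],
    [15,0,0,-0.5,0,0,0],
    [15,0,0,-0.5,0,0,0],
  ],
)

```text
time_s: 6.3
tool_pos: [0.5468, -0.2453, 0.1594]
tool_rot: [[-0.997, -0.073, 0.0], [-0.073, 0.997, -0.0], [-0.0, -0.0, -1.0]]
wrist_force: [-1.9, 0.4, 3.3]
opening: 0.286
grasp_force: 60.0
```

```bash
python3 st.py
```

```text
6.3 pos [ 546.76 -245.3   159.38] yang 94.2 z [ 2.e-04 -1.e-04 -1.e+00] F [-1.91  0.44  3.25] T [0.292 0.352 0.05 ] open 24.45 grip 60.0 q [ -31.7   17.3   98.2    0.    64.4 -125.9]
```

Contact with slot 1 came at the predicted height with about 5 N, so it is rejected. Next is slot 2.

>>> arm_command(
  commands=[
    [15,0,0,2.5,0,0,0],
    [15,0,0,5,0,0,0],
    [15,-1.2,17,5,0,0,0],
    [15,-2.5,33.9,5,0,0,0],
    [15,-2.5,33.9,5,0,0,0],
    [15,-2.5,33.9,3,0,0,0],
    [15,-2.5,33.9,1.5,0,0,0],
    [15,-2.5,33.9,1,0,0,0],
    [15,-2.5,33.9,1,0,0,0],
  ],
)

```text
time_s: 7.2
tool_pos: [0.5441, -0.2116, 0.1597]
tool_rot: [[-0.997, -0.073, -0.0], [-0.073, 0.997, 0.0], [0.0, 0.0, -1.0]]
wrist_force: [-0.4, -0.3, -1.9]
opening: 0.284
grasp_force: 59.6
```

```bash
python3 st.py
```

```text
7.2 pos [ 544.08 -211.65  159.69] yang 94.17 z [-3.e-04  1.e-04 -1.e+00] F [-0.41 -0.31 -1.88] T [-0.004  0.005  0.027] open 24.24 grip 59.6 q [ -29.    15.4  100.6   -0.    64.  -123.2]
```

>>> arm_command(
  commands=[
    [15,0,0,-0.5,0,0,0],
    [15,0,0,-1,0,0,0],
    [15,0,0,-1,0,0,0],
    [15,0,0,-1,0,0,0],
  ],
)

```text
time_s: 7.6
tool_pos: [0.5443, -0.2117, 0.1593]
tool_rot: [[-0.997, -0.073, 0.0], [-0.073, 0.997, -0.0], [-0.0, -0.0, -1.0]]
wrist_force: [-2.3, -0.6, 2.7]
opening: 0.287
grasp_force: 59.9
```

```bash
python3 st.py
```

```text
7.6 pos [ 544.25 -211.65  159.31] yang 94.19 z [ 3.e-04 -5.e-04 -1.e+00] F [-2.32 -0.6   2.71] T [-0.063  0.354  0.006] open 24.48 grip 59.9 q [ -29.    15.4  100.6   -0.    64.  -123.2]
```

>>> arm_command(
  commands=[
    [15,0,0.4,0,0,0,0],
    [15,0,0.8,0,0,0,0],
    [15,0,0.8,0,0,0,0],
  ],
)

```text
time_s: 7.9
tool_pos: [0.5445, -0.211, 0.1593]
tool_rot: [[-0.997, -0.073, 0.001], [-0.073, 0.997, -0.001], [-0.001, -0.001, -1.0]]
wrist_force: [-1.0, -1.6, 2.8]
opening: 0.287
grasp_force: 60.1
```

>>> arm_command(
  commands=[
    [15,0,0.4,0,0,0,0],
    [15,0,0.8,0,0,0,0],
    [15,0,0.8,0,0,0,0],
  ],
)

```text
time_s: 8.2
tool_pos: [0.5445, -0.21, 0.1593]
tool_rot: [[-0.997, -0.073, 0.001], [-0.073, 0.997, -0.001], [-0.001, -0.001, -1.0]]
wrist_force: [-0.3, -2.9, 3.0]
opening: 0.283
grasp_force: 60.2
```

```bash
python3 st.py
```

```text
8.2 pos [ 544.55 -210.05  159.3 ] yang 94.19 z [ 1.1e-03 -7.0e-04 -1.0e+00] F [-0.26 -2.86  3.03] T [-0.547  0.013  0.001] open 24.19 grip 60.2 q [ -28.8   15.3  100.7   -0.    63.9 -123. ]
```

The sideways force shows the foot sticking, so I'll do discrete presses at offsets and lift between them.

>>> arm_command(
  commands=[
    [15,0,0,1.5,0,0,0],
    [15,0,0,2,0,0,0],
    [15,0,0,2,0,0,0],
    [15,0,0,1,0,0,0],
    [15,0,0,0.5,0,0,0],
    [15,0,0,0,0,0,0],
    [15,0,0,0,0,0,0],
    [15,0,0,0,0,0,0],
  ],
)

```text
time_s: 9.0
tool_pos: [0.5442, -0.2097, 0.1593]
tool_rot: [[-0.997, -0.073, 0.0], [-0.073, 0.997, 0.0], [-0.0, 0.0, -1.0]]
wrist_force: [-2.4, 2.2, 5.1]
opening: 0.285
grasp_force: 60.4
```

>>> arm_command(
  commands=[
    [15,0,0,1.5,0,0,0],
    [15,0,-0.8,2,0,0,0],
    [15,0,-0.8,2,0,0,0],
    [15,0,-0.8,1,0,0,0],
    [15,0,-0.8,0.5,0,0,0],
    [15,0,-0.8,0,0,0,0],
    [15,0,-0.8,0,0,0,0],
    [15,0,-0.8,0,0,0,0],
  ],
)

```text
time_s: 9.8
tool_pos: [0.5442, -0.2107, 0.1593]
tool_rot: [[-0.997, -0.073, 0.0], [-0.073, 0.997, -0.0], [-0.0, -0.0, -1.0]]
wrist_force: [-2.3, 1.1, 3.5]
opening: 0.285
grasp_force: 60.3
```

>>> arm_command(
  commands=[
    [15,0,0,1.5,0,0,0],
    [15,0,-1.6,2,0,0,0],
    [15,0,-1.6,2,0,0,0],
    [15,0,-1.6,1,0,0,0],
    [15,0,-1.6,0.5,0,0,0],
    [15,0,-1.6,0,0,0,0],
    [15,0,-1.6,0,0,0,0],
    [15,0,-1.6,0,0,0,0],
  ],
)

```text
time_s: 10.6
tool_pos: [0.5442, -0.2122, 0.1593]
tool_rot: [[-0.997, -0.073, 0.0], [-0.073, 0.997, -0.0], [-0.0, -0.0, -1.0]]
wrist_force: [-3.1, 1.0, 4.0]
opening: 0.283
grasp_force: 60.3
```

>>> arm_command(
  commands=[
    [15,0,0,1.5,0,0,0],
    [15,0,-0.8,2,0,0,0],
    [15,0,-0.8,2,0,0,0],
    [15,0,-0.8,1,0,0,0],
    [15,0,-0.8,0.5,0,0,0],
    [15,0,-0.8,0,0,0,0],
    [15,0,-0.8,0,0,0,0],
    [15,0,-0.8,0,0,0,0],
  ],
)

```text
time_s: 11.4
tool_pos: [0.5442, -0.213, 0.1593]
tool_rot: [[-0.997, -0.073, 0.0], [-0.073, 0.997, -0.0], [-0.0, -0.0, -1.0]]
wrist_force: [-1.9, 0.7, 4.5]
opening: 0.286
grasp_force: 60.2
```

```bash
python3 st.py
```

```text
11.4 pos [ 544.21 -213.02  159.35] yang 94.19 z [ 1.e-04 -1.e-04 -1.e+00] F [-1.94  0.74  4.45] T [ 0.272  0.449 -0.01 ] open 24.47 grip 60.2 q [ -29.1   15.5  100.5   -0.    64.  -123.3]
```

>>> arm_command(
  commands=[
    [15,0,0,2.5,0,0,0],
    [15,0,0,5,0,0,0],
    [15,-1.2,17,5,0,0,0],
    [15,-2.5,35.4,5,0,0,0],
    [15,-2.5,35.4,5,0,0,0],
    [15,-2.5,35.4,3,0,0,0],
    [15,-2.5,35.4,1.5,0,0,0],
    [15,-2.5,35.4,1,0,0,0],
    [15,-2.5,35.4,0.5,0,0,0],
    [15,-2.5,35.4,0,0,0,0],
    [15,-2.5,35.4,0,0,0,0],
  ],
)

```text
time_s: 12.5
tool_pos: [0.5416, -0.1778, 0.1588]
tool_rot: [[-0.997, -0.073, -0.0], [-0.073, 0.997, 0.0], [0.0, 0.0, -1.0]]
wrist_force: [0.1, -0.2, -1.1]
opening: 0.284
grasp_force: 59.7
```

```bash
python3 st.py
```

```text
12.5 pos [ 541.61 -177.77  158.78] yang 94.17 z [-1.e-04  1.e-04 -1.e+00] F [ 0.11 -0.18 -1.11] T [-0.012 -0.046 -0.006] open 24.24 grip 59.7 q [ -26.1   13.7  102.7    0.    63.6 -120.3]
```

No contact force at slot 3 below the deck height, so it seems to be entering. I continue gently.

>>> arm_command(
  commands=[
    [15,0,0,-0.7,0,0,0],
    [15,0,0,-1.2,0,0,0],
    [15,0,0,-1.2,0,0,0],
  ],
)

```text
time_s: 12.8
tool_pos: [0.5416, -0.1776, 0.1576]
tool_rot: [[-0.997, -0.073, -0.0], [-0.073, 0.997, -0.0], [0.0, 0.0, -1.0]]
wrist_force: [0.8, 0.6, -2.6]
opening: 0.284
grasp_force: 59.7
```

>>> arm_command(
  commands=[
    [15,0,0,-0.7,0,0,0],
    [15,0,0,-1.2,0,0,0],
    [15,0,0,-1.2,0,0,0],
  ],
)

```text
time_s: 13.1
tool_pos: [0.5416, -0.1776, 0.1564]
tool_rot: [[-0.997, -0.073, -0.0], [-0.073, 0.997, 0.0], [0.0, 0.0, -1.0]]
wrist_force: [-0.0, 0.4, -1.4]
opening: 0.288
grasp_force: 59.7
```

```bash
python3 st.py
```

```text
13.1 pos [ 541.6  -177.55  156.41] yang 94.2 z [-2.e-04  1.e-04 -1.e+00] F [-0.03  0.41 -1.43] T [0.022 0.015 0.068] open 24.6 grip 59.7 q [ -26.1   13.9  102.8   -0.    63.3 -120.3]
```

>>> arm_command(
  commands=[
    [15,0,0,-2,0,0,0],
    [15,0,0,-4,0,0,0],
    [15,0,0,-6,0,0,0],
    [15,0,0,-6,0,0,0],
  ],
)

```text
time_s: 13.5
tool_pos: [0.5414, -0.1775, 0.15]
tool_rot: [[-0.997, -0.073, -0.001], [-0.073, 0.997, 0.0], [0.001, 0.0, -1.0]]
wrist_force: [0.0, 0.2, -1.7]
opening: 0.287
grasp_force: 59.7
```

>>> arm_command(
  commands=[
    [15,0,0,-2,0,0,0],
    [15,0,0,-4,0,0,0],
    [15,0,0,-6,0,0,0],
    [15,0,0,-6,0,0,0],
  ],
)

```text
time_s: 13.9
tool_pos: [0.5414, -0.1775, 0.144]
tool_rot: [[-0.997, -0.073, -0.001], [-0.073, 0.997, 0.0], [0.001, 0.0, -1.0]]
wrist_force: [-0.7, 0.6, -1.8]
opening: 0.287
grasp_force: 59.7
```

>>> arm_command(
  commands=[
    [15,0,0,-2,0,0,0],
    [15,0,0,-4,0,0,0],
    [15,0,0,-6,0,0,0],
    [15,0,0,-6,0,0,0],
  ],
)

```text
time_s: 14.3
tool_pos: [0.5414, -0.1775, 0.1381]
tool_rot: [[-0.997, -0.073, -0.001], [-0.073, 0.997, 0.0], [0.001, 0.0, -1.0]]
wrist_force: [-0.3, -0.2, -1.7]
opening: 0.287
grasp_force: 59.7
```

```bash
python3 st.py
```

```text
14.3 pos [ 541.44 -177.47  138.06] yang 94.19 z [-6.e-04  3.e-04 -1.e+00] F [-0.27 -0.19 -1.68] T [ 0.013  0.021 -0.035] open 24.52 grip 59.7 q [ -26.1   15.4  103.3   -0.    61.4 -120.3]
```

>>> arm_command(
  commands=[
    [15,0,0,-2,0,0,0],
    [15,0,0,-4,0,0,0],
    [15,0,0,-6,0,0,0],
    [15,0,0,-7,0,0,0],
    [15,0,0,-7.8,0,0,0],
    [15,0,0,-7.8,0,0,0],
  ],
)

```text
time_s: 14.9
tool_pos: [0.5416, -0.1775, 0.1305]
tool_rot: [[-0.997, -0.073, -0.0], [-0.073, 0.997, 0.0], [0.0, 0.0, -1.0]]
wrist_force: [0.4, 0.5, -2.1]
opening: 0.284
grasp_force: 59.7
```

>>> arm_command(
  commands=[
    [15,0,0,-0.5,0,0,0],
    [15,0,0,-0.8,0,0,0],
    [15,0,0,-0.8,0,0,0],
  ],
)

```text
time_s: 15.2
tool_pos: [0.5417, -0.1776, 0.1299]
tool_rot: [[-0.997, -0.073, 0.0], [-0.073, 0.997, -0.0], [-0.0, -0.0, -1.0]]
wrist_force: [0.6, -0.2, -1.3]
opening: 0.285
grasp_force: 59.7
```

>>> arm_command(
  commands=[
    [15,0,0,-0.3,0,0,0],
    [15,0,0,-0.5,0,0,0],
    [15,0,0,-0.5,0,0,0],
  ],
)

```text
time_s: 15.5
tool_pos: [0.5417, -0.1776, 0.1294]
tool_rot: [[-0.997, -0.073, 0.0], [-0.073, 0.997, -0.0], [-0.0, -0.0, -1.0]]
wrist_force: [-0.4, 0.2, -0.9]
opening: 0.288
grasp_force: 59.7
```

```bash
python3 st.py
```

```text
15.5 pos [ 541.69 -177.58  129.42] yang 94.2 z [ 0. -0. -1.] F [-0.38  0.19 -0.86] T [ 0.011 -0.037 -0.046] open 24.57 grip 59.7 q [ -26.1   16.1  103.5   -0.    60.4 -120.3]
```

>>> arm_command(
  commands=[
    [15,0,0,-0.3,0,0,0],
    [15,0,0,-0.5,0,0,0],
    [15,0,0,-0.5,0,0,0],
  ],
)

```text
time_s: 15.8
tool_pos: [0.5417, -0.1776, 0.1294]
tool_rot: [[-0.997, -0.073, 0.0], [-0.073, 0.997, -0.0], [-0.0, -0.0, -1.0]]
wrist_force: [-3.3, 1.6, 5.2]
opening: 0.285
grasp_force: 60.1
```

```bash
python3 st.py
```

```text
15.8 pos [ 541.73 -177.59  129.4 ] yang 94.2 z [ 0.e+00 -1.e-04 -1.e+00] F [-3.32  1.58  5.25] T [0.276 0.516 0.008] open 24.35 grip 60.1 q [ -26.1   16.1  103.5   -0.    60.4 -120.3]
```

The shoulder is seated exactly 30 mm below first contact. I release and retreat.

>>> arm_command(
  commands=[
    [35,0,0,0,0,0,0],
    [55,0,0,0,0,0,0],
    [55,0,0,0,0,0,0],
    [55,0,0,0,0,0,0],
    [55,0,0,15,0,0,0],
    [55,0,0,50,0,0,0],
    [55,0,0,100,0,0,0],
    [55,0,0,140,0,0,0],
    [55,0,50,150,0,0,0],
    [55,0,100,150,0,0,0],
    [55,0,130,150,0,0,0],
    [55,0,130,150,0,0,0],
  ],
)

```text
time_s: 17.0
tool_pos: [0.5416, -0.044, 0.2805]
tool_rot: [[-0.997, -0.077, 0.002], [-0.077, 0.997, 0.001], [-0.002, 0.001, -1.0]]
wrist_force: [-0.2, 0.6, 1.1]
opening: 0.644
grasp_force: 0.0
```

```bash
python3 st.py; python3 - <<'E'
from h import *
a=eyes.grab_frame("side")[120:260,200:340]; b=eyes.grab_frame("top")[150:290,230:370]
cv2.imwrite("pics/end.png",cv2.resize(np.hstack([a,b])[:,:,::-1],None,fx=2.8,fy=2.8,interpolation=cv2.INTER_CUBIC))
E
```

```text
17.0 pos [541.61 -44.04 280.47] yang 94.43 z [ 1.7e-03  9.0e-04 -1.0e+00] F [-0.19  0.62  1.07] T [-0.076  0.074  0.008] open 54.96 grip 0.0 q [-1.300e+01  2.400e+00  1.013e+02  1.000e-01  7.620e+01 -1.075e+02]
```

View pics/end.png

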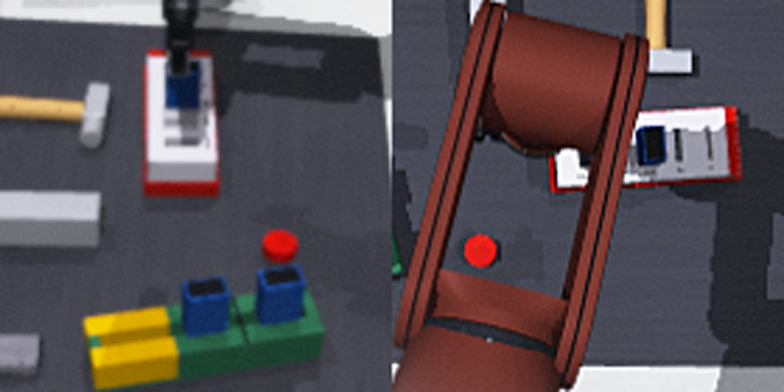

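The piece stands upright in slot 3 at (652,145) of the composite, with slots 1 and 2 open to its right. The other two pieces are untouched and the robot is clear.

```bash
python3 -c "
from cell import arm
print(arm.hand_in())"
```

```text
the job is handed in; nothing more can be done
None
```

The yellow-place piece was rejected by slots 1 and 2 at light presses (up to about 7 N), went fully home in slot 3 with its shoulder on the deck, was released and left standing, and the job is handed in.

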